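# Start-of-shift stop button check on the outfeed belt

## Task

Do the start-of-shift check of the belt's stop button, with fingertip pushes only and gripping nothing: press the mushroom stop button fully in and let go of it so that it stays latched in by itself, then twist its head clockwise until it springs out again. Then, on the push-button box, press the raised reset button in and let it come back. Do not press the start button, and leave the things lying about on the bench where they are.

Things in the scene. Friction and masses are not known exactly. Their poses are not given: they have to be found in the camera images.
- stop_station: Stop box: grey switch box screwed to the bench, 110 x 110 mm, 72 mm high, with one mushroom stop button standing up from the middle of its lid. Origin under the middle of the box on the bench, z up; the button's axis is the vertical line through it. x and y run along the box's sides; a cable gland and cable stick out 46 mm on its +x side, steel mounting feet 15 mm on both y sides.
- stop_top (a point): Middle of the flat top of the mushroom head, on the button's axis, 116 mm above the bench when the button is out. The head is 64 mm across and 29 mm high: a round disc, and across its middle a raised upright grip, with a finger scoop on either side of the grip. The point moves down and turns with the head (z up); the grip always lies along its y axis, which is the box's y axis when untwisted.
- stop_grip (a point): Point in the middle of the grip's thickness near its +y end, 22 mm from the button's axis and 5 mm below the top of the head, just inside its outline. The grip is a wall 15 mm thick, 62 mm long at its foot, the same at both ends; its top is level out to 12 mm from the axis, then falls in a dome, to 10 mm lower at 28 mm. It stands 20 mm above the disc. It moves and turns with the head.
- stop_disc (a point): Middle of the disc's top face, on the axis, 96 mm above the bench when the button is out; moves down with the head. The disc is 64 mm across and 9 mm thick; its top face is the floor of the two finger scoops, which are open to the outside. As the latched button is released the disc springs up 6.5 mm, so a fingertip in a scoop should stand 8 mm or more above it.
- stop_button (a joint): How far the stop button is pushed in, m: 0 out, 0.0092 at its stop. A spring pushes it out (6 N at first, 10 N at the stop); about 8 N pushes it past the latch, which catches short of the stop, and when let go it stays in at about 0.0065 by itself. Only twisting the head lets it spring out again.
- stop_head (a joint): Twist of the mushroom head, rad: 0 at rest, growing clockwise seen from above (the grip's +y end then moves towards the box's +x side), stop at 0.9. A light spring turns it back (0.03 N m at 0, 0.08 N m at 0.9). The latch lets go at about 0.5. A fingertip standing in a scoop and pushing sideways on one end of the grip turns it.
- button_station: Push-button box: grey switch box screwed to the bench, 80 mm (x) by 150 mm (y), 60 mm high, with two black push buttons on its lid, 68 mm apart on its y axis. Origin under the middle of the box on the bench, z up. Cable gland on its +x side, sticking out 46 mm, steel mounting feet on the two y sides.
- reset_top (a point): Middle of the top of the reset button: the raised one, a plain round cap 24 mm across that stands 16 mm above its steel bezel, its top 80 mm above the bench. It is at the -y end of the box, 34 mm from the box's middle.
- reset_button (a joint): How far the reset button is pushed in, m: 0 out, 0.006 at its stop; a spring returns it (1.5 N at first, 4.5 N at the stop).
- start_top (a point): Middle of the top of the start button: the flush one, 21 mm across, inside a raised steel ring 29 mm across and 10 mm high; its cap lies 2 mm below the ring's edge, 68 mm above the bench. It is at the +y end of the box, 34 mm from the box's middle.
- start_button (a joint): How far the start button is pushed in, m: 0 out, 0.006 at its stop. To be left alone.
- glue_bottle: Bystander: white glue bottle standing on the bench, 60 mm across, 170 mm high. Origin under its middle.
- shelf_bracket: Bystander: small dark steel angle bracket, foot 50 x 30 mm, upright leg 45 mm high. Origin under the middle of its foot.
- furniture_foot: Bystander: turned wooden furniture foot standing up, 52 mm across, 62 mm high. Origin under its middle.
- screwdriver: Bystander: screwdriver lying on the bench, about 200 mm long. Origin on the bench under its middle.
Not all that is in view belongs to the job. Leave any blue or orange look-alike of the button_station alone.

How it is judged (in metres and radians):
On the way, in this order (a step that is already met when the one before it is completed fails the run):
1. the stop button has been pressed in and stays latched in with the robot off it (value of joint stop_button above 0.0055 m and contact force between each of the fingers, the arm and stop_station below 0.3 N), for 0.3 s.
2. the stop button has been twisted free and has sprung out (value of joint stop_button below 0.0015 m), for 0.2 s.
3. the reset button is pressed in (value of joint reset_button above 0.004 m), for 0.1 s.
At the end, for the whole second after the job is handed in: The stop button is out (within 1.5 mm) with its head turned back (within 0.15 rad), the reset and start buttons are out (within 1.5 mm), and the bystanders stand where they stood (within 30 mm, not tipped) (value of joint each of stop_button, reset_button, start_button below 0.0015 m and value of joint stop_head below 0.15 rad and not (distance of any of glue_bottle, shelf_bracket, furniture_foot, screwdriver from where it was at the start of the episode above 0.03 m or angle between any of glue_bottle, shelf_bracket, furniture_foot's own z axis and vertical above 0.4 rad)); the robot touches nothing.
It fails at once if the start button is pressed (3 mm or more) (value of joint start_button above 0.003 m).
It fails at once if the stop button's head is gripped (the fingers bear on it with more than 45 N without it being pressed down on its stop) (contact force between the fingers and stop_station above 45 N and value of joint stop_button below 0.008 m).
It fails at once if a bystander is lifted, tipped or shifted by more than 30 mm (distance of any of glue_bottle, shelf_bracket, furniture_foot, screwdriver from where it was at the start of the episode above 0.03 m or angle between any of glue_bottle, shelf_bracket, furniture_foot's own z axis and vertical above 0.4 rad).
It also fails if it takes over 51 s, if anything falls off the work surface, if the arm or the gripper's body presses on something with over 40 N, if the wrist force passes 120 N, or if a joint passes its speed limit or range.

## Robot

A 7-joint arm with a two-finger parallel gripper is mounted at the origin on the work surface. World frame = base frame: x ahead of the robot, y to its left, z up, the work surface at z = 0. Lengths are in mm, angles in degrees, forces in N, time in s.
With the tool pointing down it reaches from about 425 to 1025 mm from the base axis. Payload 9.4 kg.
Tool frame: the origin (TCP) lies at the very end of the fingers, on their centre line; the grasp point (between the pads) lies 19 mm behind it; y points along the fingers, z is the direction in which the jaws open and shut, and the axes are right-handed (so a half turn about y gives the same grasp; the last joint's range is limited). The gripper opens to 85 mm and grips with 20 to 120 N. Pads are 22 mm wide; open, the fingers measure 114 mm over their backs; the gripper's body (76 mm by 85 mm) begins 54 mm behind the grasp point. The pads swing forward as they close: fully open they stand 13 mm farther back than shut.
Start: joints at [-70.858, 34.337, -0.143, 91.639, 0.103, 54.024, -4.572], TCP at [289.527, 664.679, 231.275] pointing down, gripper open.
Joint ranges: [-147.43, 147.43], [-19.82, 112.94], [-74.19, 73.91], [6.32, 146.72], [-59.91, 239.91], [6.04, 106.73], [-150.56, 150.56]. Speed limits (degrees/s): [127.2, 127.2, 172.46, 172.46, 180, 180, 180].

## Interface

Orientations are given as a 3x3 rotation matrix whose columns are the frame's x, y, z axes.
In Python, from station import read_state, read_camera, close_job gives the robot as it stands.
- The arm moves only by the tool arm_command, never from a script. Its argument "targets" is a list that holds one entry, the list of rows, each a list of 6 numbers: the shift along the tool's x, y, z in mm, then the turn, a rotation vector about the tool's x, y, z in degrees. In form: [[[dx, dy, dz, ax, ay, az], ...]]. A call has 1 to 5 rows; each row is the pose to reach, as a shift and turn from the pose measured when the call began, along the tool's axes at that moment; what a row does not reach only later rows make up. A row lasts 1/8 s, in which the tool goes at most 62.5 mm and 10.7 degrees, less where a joint would pass 70% of its speed; a pose out of reach is approached as far as the arm can. A call with a gripper value outside its range is refused whole. "grip" is the closure, from -1 (fully open) to 1 (shut), so that 0 is half open, set as the call begins (left out, the last holds). The fingers move at their own pace and stop on an object; "grip_force" is the grip in N (left out, the last holds). Time passes only in rows, so rows that repeat a pose let the fingers close. It gives the time, the measured TCP pose, the force and the opening at its end, in the units of the state.
- read_state(): the state, without advancing time (a new reading comes with each control period).
- read_camera(name): name is "scene" or "top" or "wrist"; returns a dict with "frame" (480x640x3 uint8, blue, green, red), "camera_matrix" (3x3 intrinsics, pixels), "R" (3x3) and "t" (3): a world point X has camera coordinates R X + t. Camera axes: x right, y down, z forward; pixel columns grow to the right and rows downward; lengths in mm; the calibration is good to about 2 mm. A picture is of the moment at which its call begins. There is no depth.
- close_job(): hands the job in, once; it reports no verdict.
The state is a dict: "t": time; "q": joint angles; "joint_velocities": joint speeds; "tau": joint torques, N m; "tcp_pos": TCP position; "orientation": TCP orientation; "force": force on the tool from outside, world axes, zero at the start; "moment": the same for the moment, N m; "width": opening from 0.0 (shut) to 1.0 (fully open).
Only numpy, scipy, OpenCV 4.12 (cv2) and the standard library are available. Lean on these libraries where they do the work, as an engineer would, in place of code of your own. Each camera call takes 0.05 s, during which the arm holds its last target. There are 200 camera calls.

## Working session

There is one attempt and no reset: what is moved stays moved. The work goes in short steps, Python scripts to look and compute and a tool call to move; the robot and the scene stay as the last step left them, time stands still between calls to the robot, and variables do not carry over. Pictures are saved under pics/ and viewed, about 8 in all and at most 12, crops included, and the job is handed in when it is done.

Besides the shell and the picture viewer there is one more tool, called as name(argument=value, ...) on one line, values as JSON. arm_command: Moves the arm, as the interface text tells. Its arguments: {"type":"object","properties":{"targets":{"type":"array"},"grip":{"type":"number"},"grip_force":{"type":"number"}},"required":["targets"]}

```bash
mkdir -p pics; ls
cat > h.py <<'E'
import numpy as np, cv2
from station import read_state, read_camera
def snap(n,f):
    c=read_camera(n); cv2.imwrite('pics/'+f,c['frame']); np.savez('pics/'+f[:-4]+'.npz',K=c['camera_matrix'],R=c['R'],t=c['t'],frame=c['frame']); return c
def load(f):
    return np.load('pics/'+f+'.npz')
def ray(c,u,v,z):
    R=np.array(c['R']);t=np.array(c['t']).ravel();d=R.T@np.linalg.inv(np.array(c['K'] if 'K' in c else c['camera_matrix']))@[u,v,1];o=-R.T@t
    return o+d*(z-o[2])/d[2]
def proj(c,X):
    p=np.array(c['K'])@(np.array(c['R'])@np.array(X)+np.array(c['t']).ravel());return p[:2]/p[2]
def tool(X):
    s=read_state();return np.array(s['orientation']).reshape(3,3).T@(np.array(X)-s['tcp_pos'])
E
python3 - <<'E'
from h import *
snap('top','top1.png');snap('scene','scene1.png')
s=read_state();print(s)
for f in('top1','scene1'):
    c=load(f);print(c['R'].round(3),-c['R'].T@c['t'].ravel())
E
```

```text
pics
{'t': 0.1, 'q': array([-70.85955495,  34.37955689,  -0.14480702,  91.6765129 ,
         0.10364777,  54.0251093 ,  -4.57189487]), 'joint_velocities': array([ 0.06492095, -0.22640171,  0.03497254, -0.16936633,  0.01637564,
        0.02333153,  0.07379294]), 'tau': array([ 5.48752942e-03, -7.77995539e+01,  1.57013364e+00, -2.58625907e+01,
        1.26606796e-02,  5.58746135e-03, -3.38983932e-05]), 'tcp_pos': array([289.35168554, 664.28773765, 230.50726844]), 'orientation': array([[ 9.16838476e-01, -4.26195498e-04,  3.99258095e-01],
       [-3.99258295e-01, -1.34934621e-03,  9.16837495e-01],
       [ 1.47985383e-04, -9.99998999e-01, -1.40729461e-03]]), 'force': array([-0.26997711,  0.2684494 ,  0.55721244]), 'moment': array([-0.00413791,  0.05040471, -0.05696451]), 'width': 0.9978439890240796}
[[-0.009 -1.    -0.002]
 [-0.983  0.01  -0.186]
 [ 0.186  0.    -0.983]] [ 297.10761683  168.54280542 1302.13900035]
[[-0.341  0.94   0.003]
 [ 0.703  0.257 -0.663]
 [-0.624 -0.224 -0.748]] [1379.00367374  486.58314223 1138.32822076]
```

View pics/top1.png

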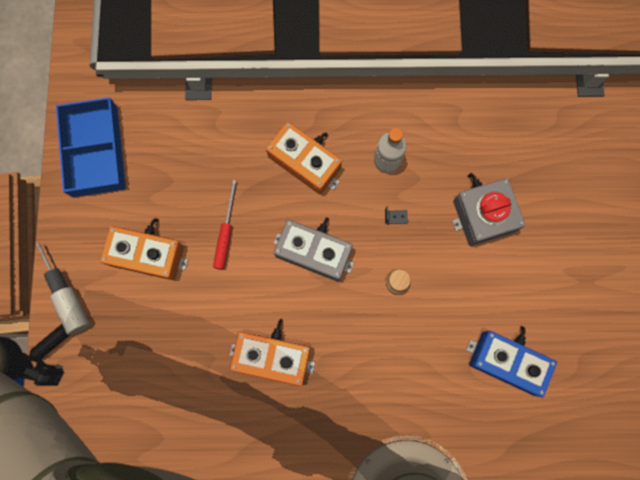

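View pics/scene1.png

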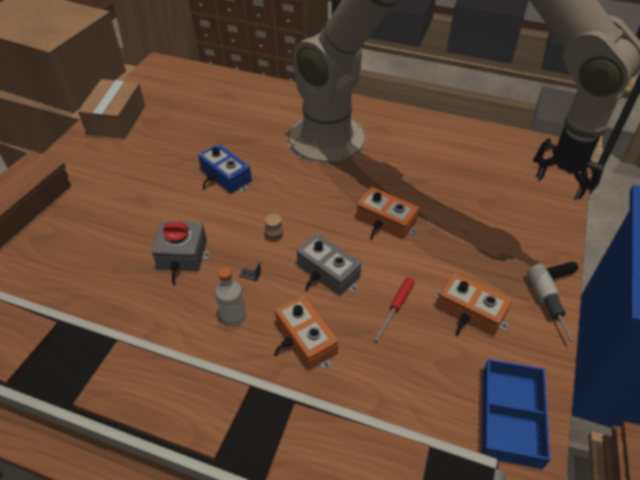

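Candidates for the push-button box in the top view are grey (314,250), orange (305,157), (141,252) and (271,357), and blue (513,362). I choose the grey one. The stop box is the only one with a red mushroom, at about (493,207). Next is a close crop of both.

Run:
```python
from h import *
c=load('top1');f=c['frame']
a=cv2.resize(f[165:255,440:540],None,fx=4,fy=4,interpolation=cv2.INTER_CUBIC)
b=cv2.resize(f[205:295,264:364],None,fx=4,fy=4,interpolation=cv2.INTER_CUBIC)
cv2.imwrite('pics/crop1.png',np.hstack([a,b]))
hsv=cv2.cvtColor(f,cv2.COLOR_BGR2HSV)
for n,(u,v,z) in dict(stop=(495,207,105),reset=(329,254,80),start=(298,242,70),glue=(393,150,85),foot=(399,281,60),br=(397,216,20)).items(): print(n,ray(c,u,v,z).round())
```

```text
stop [ 586. -186.  105.]
reset [496. 153.  80.]
start [524. 217.  70.]
glue [716.  16.  85.]
foot [441.   9.  60.]
br [588.   4.  20.]
```

View pics/crop1.png

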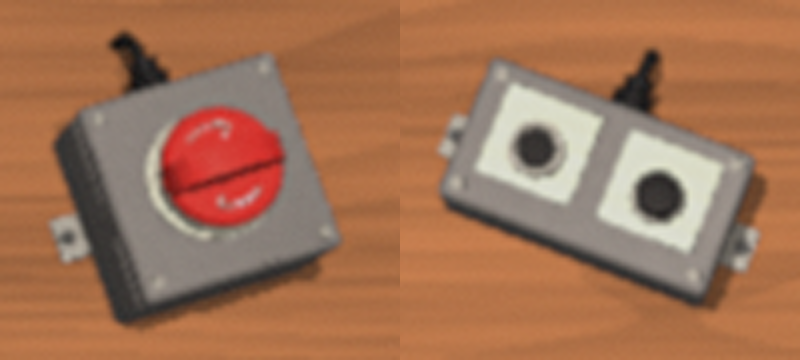

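The crop confirms the choice. The reset is the ringless cap at px (328.5,253.8), on the right (-y) end of the grey box with the gland up. The start is the ringed one at (298,242). On the stop box, the lid screws and the grip line are clear.

Run:
```python
from h import *
c=load('top1')
P=np.array([ray(c,440+(u)/4,165+v/4,72)[:2] for u,v in [(98,119),(265,65),(325,232),(158,283)]])
print('screws',P.round(1),'ctr',P.mean(0))
x=(P[0]+P[1]-P[2]-P[3]);y=(P[0]+P[3]-P[1]-P[2])
print('yaw x',np.degrees(np.arctan2(x[1],x[0])),'yaw from y',np.degrees(np.arctan2(-y[0],y[1])), np.linalg.norm(P[0]-P[1]),np.linalg.norm(P[1]-P[2]))
print('head disc',ray(c,440+222/4,165+168/4,98))
print('grip ends',ray(c,440+165/4,165+192/4,106),ray(c,440+284/4,165+155/4,106))
r=ray(c,264+258/4,205+195/4,80);s=ray(c,264+138/4,205+147/4,70);print(r,s)
d=s-r;print('bs yaw',np.degrees(np.arctan2(-d[0],d[1])))
print('tool to above stop 180',tool([586,-186,230]))
```

```text
screws [[ 620.8 -133.1]
 [ 649.3 -222.7]
 [ 558.9 -248. ]
 [ 532.7 -159.5]] ctr [ 590.42949952 -190.83322858]
yaw x 16.149085376859887 yaw from y 17.072057780164425 94.06137096414241 93.83384157938586
head disc [ 587.4143264  -188.82980279   98.        ]
grip ends [ 573.24761166 -156.73244797  106.        ] [ 591.9763481  -218.44498069  106.        ]
[496.64498068 154.28591173  80.        ] [524.11119685 216.13967155  70.        ]
bs yaw -23.943655919491302
tool to above stop 180 [ 611.46294607    1.52817029 -661.13572499]
```

arm_command(targets=[[[40, 0, -43, 0, 10, 0], [80, 0, -86, 0, 20, 0], [122, 0, -132, 0, 30, 0], [163, 0, -176, 0, 40, 0], [204, 0, -220, 0, 49.5, 0]]], grip=1)

```text
t: 0.72
tcp_pos: [388.9, 379.2, 230.8]
orientation: [[0.286, -0.0, 0.958], [-0.958, -0.001, 0.286], [0.001, -1.0, -0.001]]
force: [1.4, 0.3, 0.5]
width: -0.001
```

Run:
```python
from h import *
print(tool([588.5,-190,230]),read_state()['t'])
```

```text
[602.48707491   1.47616641  28.17624291] 0.725
```

arm_command(targets=[[[60, 0, 3, 0, 0, 0], [120, 0, 6, 0, 0, 0], [180, 0, 8, 0, 0, 0], [240, 0, 11, 0, 0, 0], [300, 0, 14, 0, 0, 0]]])

```text
t: 1.35
tcp_pos: [488.6, 94.0, 231.1]
orientation: [[0.287, -0.0, 0.958], [-0.958, -0.001, 0.287], [0.001, -1.0, -0.001]]
force: [1.8, 1.1, 1.3]
width: -0.002
```

arm_command(targets=[[[60, 0, 3, 0, 0, 0], [120, 0, 6, 0, 0, 0], [180, 0, 8, 0, 0, 0], [235, 0, 11, 0, 0, 0], [270, 0, 14, 0, 0, 0]]])

```text
t: 1.98
tcp_pos: [579.6, -163.8, 231.2]
orientation: [[0.284, -0.001, 0.959], [-0.959, -0.002, 0.284], [0.002, -1.0, -0.001]]
force: [0.0, 0.8, 0.2]
width: -0.001
```

Run:
```python
from h import *
c=snap('wrist','w1.png')
print(tool([588.5,-190,200]),read_state()['t'])
c=load('w1');print(-c['R'].T@c['t'].ravel(),c['R'].round(2))
for X in [(588.5,-190,116),(588.5,-190,72),read_state()['tcp_pos']]: print(proj(c,X))
```

```text
[23.1804275  31.56373986  1.28738816] 2.025
[557.29467939 -89.29056285 373.32223123] [[ 0.96  0.29 -0.  ]
 [ 0.27 -0.91  0.31]
 [ 0.09 -0.3  -0.95]]
[321.96205346 269.82746438]
[321.73475107 247.23342925]
[320.09264739 329.62409752]
```

View pics/w1.png

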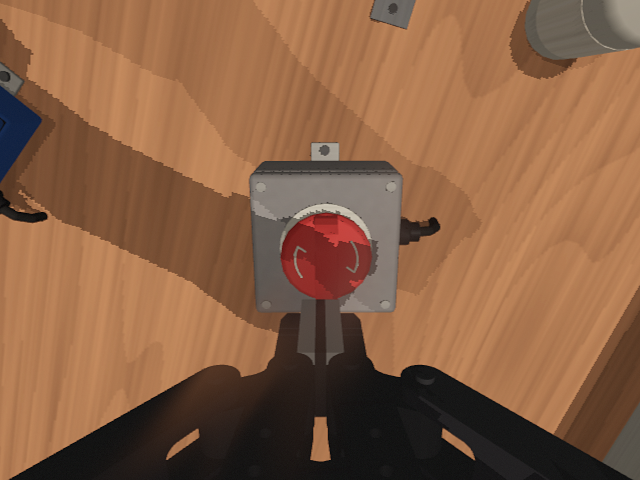

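The wrist view shows the red head centred near (326,255), the lid screws at (261,187), (391,187), (386,304) and (266,305), the gland on the right (+x), and the closed fingertips at (320,305).

Run:
```python
from h import *
c=load('w1')
P=np.array([ray(c,u,v,72)[:2] for u,v in [(261,187),(391,187),(386,304),(266,305)]])
print(P.round(1),'ctr',P.mean(0)); x=P[1]+P[2]-P[0]-P[3]; y=P[2]+P[3]-P[0]-P[1]
print(np.degrees(np.arctan2(x[1],x[0])),np.degrees(np.arctan2(-y[0],y[1])))
hsv=cv2.cvtColor(c['frame'],cv2.COLOR_BGR2HSV)
m=cv2.inRange(hsv,(0,150,60),(8,255,255))|cv2.inRange(hsv,(172,150,60),(180,255,255));m[:190]=0;m[320:]=0;m[:,:260]=0;m[:,390:]=0
ys,xs=np.nonzero(m);print(xs.min(),xs.max(),ys.min(),ys.max())
print('head',ray(c,(xs.min()+xs.max())/2,255,96))
p=P.mean(0);print(tool([*p,130]))
```

```text
[[ 534.3 -159. ]
 [ 622.5 -132.7]
 [ 649.5 -220.3]
 [ 560.7 -247.7]] ctr [ 591.77192051 -189.95030166]
16.876086916301947 -163.1648584172456
281 370 213 299
head [ 590.10541579 -186.64244824   96.        ]
[ 23.71027309 101.56573292   4.47300667]
```

arm_command(targets=[[[12, 40, 2, 0, 0, 0], [24, 80, 4, 0, 0, 0], [24, 104, 4, 0, 0, 0], [24, 111, 4, 0, 0, 0], [24, 111, 4, 0, 0, 0]]])

```text
t: 2.65
tcp_pos: [591.4, -190.1, 120.6]
orientation: [[0.282, 0.0, 0.96], [-0.959, -0.005, 0.282], [0.005, -1.0, -0.001]]
force: [0.2, -0.4, 0.7]
width: -0.003
```

arm_command(targets=[[[0, 5, 0, 0, 0, 0], [0, 9, 0, 0, 0, 0], [0, 13, 0, 0, 0, 0], [0, 15, 0, 0, 0, 0], [0, 15.5, 0, 0, 0, 0]]])

```text
t: 3.28
tcp_pos: [592.2, -190.2, 106.8]
orientation: [[0.282, 0.003, 0.959], [-0.959, -0.005, 0.282], [0.005, -1.0, 0.002]]
force: [-2.4, 0.5, 14.1]
width: 0.003
```

arm_command(targets=[[[0, -6, 0, 0, 0, 0], [0, -16, 0, 0, 0, 0], [0, -24, 0, 0, 0, 0], [-12, -24, -16, 0, 0, 0], [-25, -24, -32, 0, 0, 0]]])

```text
t: 3.9
tcp_pos: [554.1, -175.0, 131.1]
orientation: [[0.282, 0.004, 0.959], [-0.959, -0.005, 0.282], [0.006, -1.0, 0.002]]
force: [-0.8, 1.1, -0.4]
width: -0.0
```

Run:
```python
from h import *
s=read_state();print(s['t'],s['tcp_pos'],s['force'])
a=np.radians(16.9);R=np.array([[np.cos(a),-np.sin(a)],[np.sin(a),np.cos(a)]])
p=np.array([591.4,-190.1])+R@[-30,24];print(p,tool([*p,98.5]))
c=snap('wrist','w2.png')
cv2.imwrite('pics/w2c.png',cv2.resize(c['frame'][150:350,200:440],None,fx=2.5,fy=2.5))
```

```text
3.9 [ 554.10349084 -175.04538901  131.06086342] [-0.79596849  1.11414081 -0.37398651]
[ 555.71873983 -175.85753979] [ 1.04596292 32.57000785  1.25658077]
```

View pics/w2c.png

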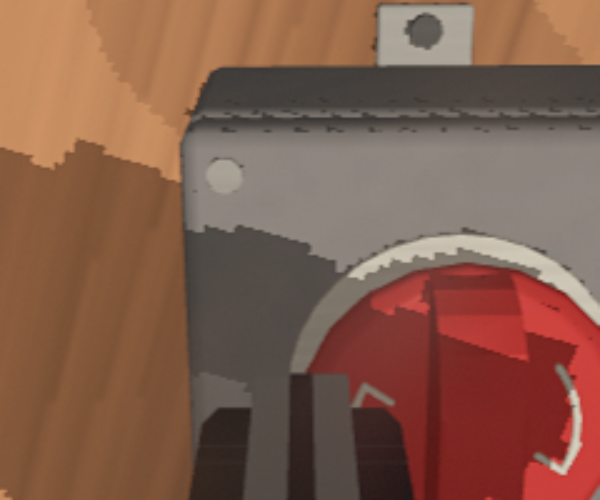

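The fingers are closed and stand clear on the -x side. The grip is unturned, with its left edge at crop x≈435. Descending beside it.

arm_command(targets=[[[1, 10, 0, 0, 0, 0], [1, 20, 0, 0, 0, 0], [1, 28, 0, 0, 0, 0], [1, 33, 0, 0, 0, 0], [1, 33, 0, 0, 0, 0]]])

```text
t: 4.58
tcp_pos: [551.2, -175.0, 97.2]
orientation: [[0.282, -0.0, 0.96], [-0.96, -0.004, 0.282], [0.003, -1.0, -0.001]]
force: [-0.1, -0.4, 0.7]
width: 0.002
```

arm_command(targets=[[[2, -1.5, 4, 0, 0, 0], [3, -1.5, 8, 0, 0, 0], [3, -1.5, 12, 0, 0, 0], [3, -1.5, 15, 0, 0, 0], [3, -1.5, 18, 0, 0, 0]]])

```text
t: 5.2
tcp_pos: [567.9, -173.0, 98.5]
orientation: [[0.281, -0.003, 0.96], [-0.96, -0.003, 0.281], [0.002, -1.0, -0.004]]
force: [-8.0, 0.1, 4.6]
width: 0.002
```

arm_command(targets=[[[0, 0, 2, 0, 0, 0], [0, 0, 4, 0, 0, 0], [0, 0, 6, 0, 0, 0], [0, 0, 8, 0, 0, 0], [0, 0, 9, 0, 0, 0]]])

```text
t: 5.82
tcp_pos: [575.3, -169.4, 98.3]
orientation: [[0.282, -0.006, 0.96], [-0.96, -0.002, 0.282], [-0.0, -1.0, -0.006]]
force: [-4.6, 2.1, 3.0]
width: 0.003
```

Run:
```python
from h import *
c=snap('wrist','w3.png')
cv2.imwrite('pics/w3c.png',cv2.resize(c['frame'][150:350,200:440],None,fx=2.5,fy=2.5))
```

```text
(no output)
```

View pics/w3c.png

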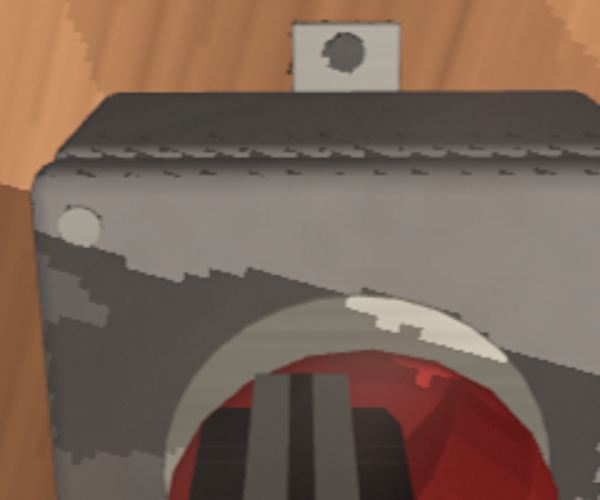

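arm_command(targets=[[[0, 0, 1, 0, 0, 0], [0, 0, 2, 0, 0, 0], [0, 0, 3, 0, 0, 0], [0, 0, 3, 0, 0, 0]]])

```text
t: 6.38
tcp_pos: [578.2, -168.7, 98.1]
orientation: [[0.282, -0.006, 0.96], [-0.96, -0.002, 0.282], [0.0, -1.0, -0.006]]
force: [-4.8, -0.8, 0.4]
width: -0.004
```

arm_command(targets=[[[0, 0, -6, 0, 0, 0], [0, 0, -14, 0, 0, 0], [0, 0, -24, 0, 0, 0], [0, -15, -27, 0, 0, 0], [0, -40, -27, 0, 0, 0]]])

```text
t: 7.0
tcp_pos: [552.1, -176.7, 139.2]
orientation: [[0.281, -0.007, 0.96], [-0.96, -0.002, 0.281], [0.0, -1.0, -0.007]]
force: [-0.0, 0.5, -0.4]
width: 0.005
```

arm_command(targets=[[[-20, -30, 0, 0, 0, 0], [-40, -60, 0, 0, 0, 0], [-40, -65, 0, 0, 0, 0], [-40, -65, 0, 0, 0, 0]]])

```text
t: 7.5
tcp_pos: [541.7, -138.6, 204.8]
orientation: [[0.281, -0.005, 0.96], [-0.96, -0.002, 0.281], [0.001, -1.0, -0.005]]
force: [0.0, 0.7, -0.1]
width: 0.003
```

Run:
```python
from h import *
a=load('scene1')['frame']
b=snap('scene','scene2.png')['frame']
k=lambda f:cv2.resize(f[205:275,145:215],(400,400),interpolation=cv2.INTER_CUBIC)
cv2.imwrite('pics/cmp.png',np.hstack([k(a),k(b)]))
w=snap('wrist','w4.png')
c=load('scene1');print([proj(c,[591.5,-190,z]) for z in(116,109.5)],read_state()['tcp_pos'],read_state()['t'])
```

```text
[array([173.46503242, 224.18698863]), array([173.97585994, 225.99944803])] [ 541.13496758 -138.78915474  203.63739252] 7.6
```

View pics/cmp.png

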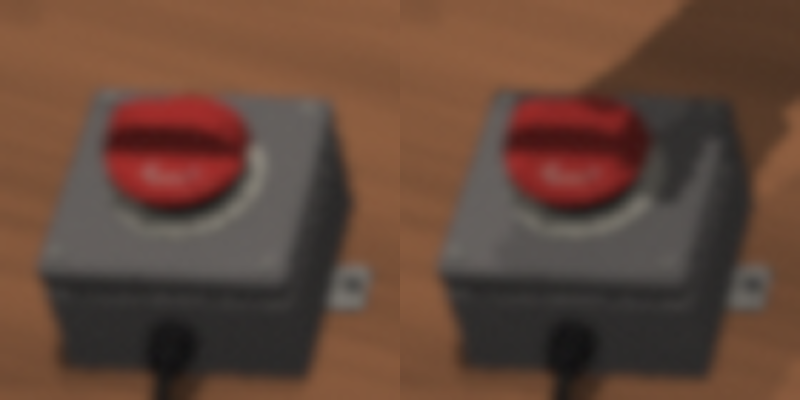

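The head sits at the same height and angle as at the start; latched it would be about 10 crop px lower. A quick numeric check with the disc rim tests whether it was really latched in w2.

Run:
```python
from h import *
th=np.linspace(0,2*np.pi,721)
for f in('w1','w2','w4'):
    c=load(f);hsv=cv2.cvtColor(c['frame'],cv2.COLOR_BGR2HSV)
    m=cv2.inRange(hsv,(0,150,40),(8,255,255))|cv2.inRange(hsv,(172,150,40),(180,255,255))
    m[:150]=0;m[360:]=0;ys,xs=np.nonzero(m)
    print(f,'red top row',ys.min(),xs[ys==ys.min()].mean(),'right',xs.max())
    for z in(96,89.5):
        p=np.array([proj(c,[591.4+32*np.cos(t),-190+32*np.sin(t),z]) for t in th]);print(z,p[:,1].min().round(1),p[:,0].max().round(1),p[:,0].min().round(1))
print(tool([496.6,154.3,150]))
```

```text
w1 red top row 213 326.0 right 370
96 214.9 372.4 279.4
89.5 212.4 371.4 280.2
w2 red top row 255 386.5 right 449
96 265.5 457.1 319.1
89.5 260.2 452.9 319.1
w4 red top row 276 373.5 right 419
96 279.8 421.8 323.6
89.5 275.7 419.7 323.6
[-293.84103497   53.30576813   39.71809523]
```

The w2 residuals (-10.5 and -8.1 px, against about -2 and -4 px when out) match the latched height, and w4 matches out. Now to the reset button.

arm_command(targets=[[[-58, 0, 8, 0, 0, 0], [-116, 0, 16, 0, 0, 0], [-174, 0, 24, 0, 0, 0], [-232, 0, 32, 0, 0, 0], [-270, 0, 40, 0, 0, 0]]])

```text
t: 8.22
tcp_pos: [503.1, 133.7, 202.3]
orientation: [[0.281, -0.009, 0.96], [-0.96, -0.003, 0.281], [0.0, -1.0, -0.009]]
force: [1.1, -0.2, 0.4]
width: -0.001
```

Run:
```python
from h import *
snap('wrist','w5.png');c=load('w5')
print(read_state()['tcp_pos'],proj(c,[496.6,154.3,80]),proj(c,[524.1,216.1,70]))
```

```text
[502.99086454 138.71708572 202.06929346] [321.12894883 192.53604547] [393.36419385 105.98391964]
```

View pics/w5.png

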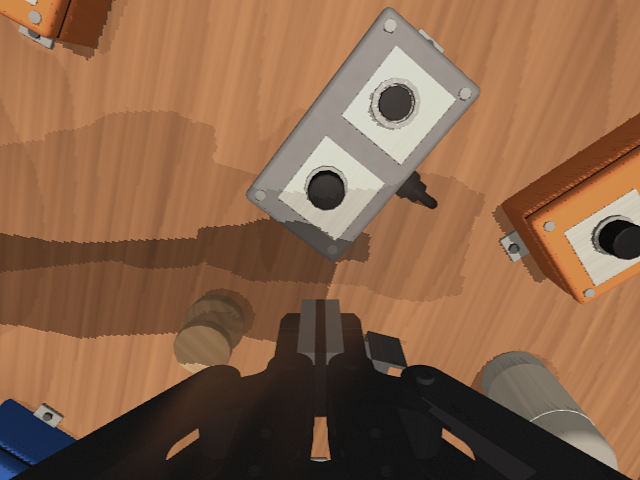

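In the wrist view the reset cap (no ring) is at (326,190) and the ringed start button at (397,102), so the -y end is confirmed.

Run:
```python
from h import *
c=load('w5');r=ray(c,326.5,190,80);s=ray(c,397,102,68);print(r,s,np.linalg.norm((r-s)[:2]))
p=[(r[0]+496.6)/2,(r[1]+154.3)/2,86];print(p,tool(p))
```

```text
[499.35113368 156.79090678  80.        ] [525.75809848 218.98383287  68.        ] 67.5669138402505
[np.float64(497.9755668385742), np.float64(155.54545338840347), 86] [-17.32079291 116.10075652   1.01613156]
```

arm_command(targets=[[[-10, 30, 1, 0, 0, 0], [-17.5, 70, 2, 0, 0, 0], [-17.5, 105, 2, 0, 0, 0], [-17.5, 114, 2, 0, 0, 0], [-17.5, 114, 2, 0, 0, 0]]])

```text
t: 8.9
tcp_pos: [498.9, 155.1, 87.7]
orientation: [[0.285, -0.01, 0.959], [-0.959, -0.001, 0.285], [-0.002, -1.0, -0.01]]
force: [0.6, 0.6, 0.1]
width: 0.005
```

arm_command(targets=[[[0, 5, 0, 0, 0, 0], [0, 9, 0, 0, 0, 0], [0, 13, 0, 0, 0, 0], [0, 13.5, 0, 0, 0, 0], [0, 13.5, 0, 0, 0, 0]]])

```text
t: 9.52
tcp_pos: [499.4, 155.1, 74.5]
orientation: [[0.284, -0.009, 0.959], [-0.959, -0.001, 0.284], [-0.002, -1.0, -0.009]]
force: [2.7, -1.4, 4.5]
width: -0.002
```

arm_command(targets=[[[0, 0.5, 0, 0, 0, 0], [0, 0.5, 0, 0, 0, 0], [0, -10, 0, 0, 0, 0], [0, -40, 0, 0, 0, 0], [0, -80, 0, 0, 0, 0]]])

```text
t: 10.15
tcp_pos: [498.8, 155.1, 154.9]
orientation: [[0.285, -0.012, 0.959], [-0.959, -0.002, 0.285], [-0.001, -1.0, -0.012]]
force: [1.0, 0.1, 0.1]
width: -0.002
```

arm_command(targets=[[[0, -40, 0, 0, 0, 0], [40, -60, 0, 0, 0, 0], [60, -60, 0, 0, 0, 0], [60, -60, 0, 0, 0, 0]]])

```text
t: 10.65
tcp_pos: [516.2, 96.5, 215.3]
orientation: [[0.282, -0.013, 0.959], [-0.959, -0.002, 0.282], [-0.001, -1.0, -0.013]]
force: [-0.0, 0.7, -1.5]
width: 0.003
```

Run:
```python
from h import *
b=snap('scene','scene3.png')['frame'];t=snap('top','top2.png')
s=read_state();print(s['t'],s['tcp_pos'],s['force'])
a=load('scene1')['frame']
k=lambda f:cv2.resize(f[200:350,140:420],(400,214),interpolation=cv2.INTER_CUBIC)
cv2.imwrite('pics/fin.png',np.vstack([np.hstack([k(a),k(b)])]))
```

```text
10.75 [515.89358128  98.37696389 214.66795344] [ 0.68456944  0.12648416 -0.39378856]
```

View pics/fin.png

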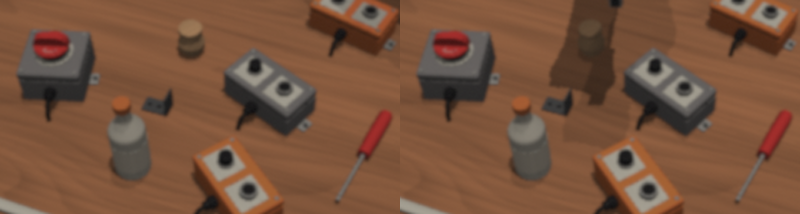

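In the before/after pair, the stop head is out and straight, the reset cap is raised, and the bystanders are where they were. Handing in.

```bash
python3 -c "from station import close_job;print(close_job())"
```

```text
the job is handed in; nothing more can be done
None
```

The stop-button check is done and the job is handed in at about 10.8 s robot time; no verdict was reported. All of it was done with the fingers shut and nothing gripped.

- **Stop button pressed:** I pushed it to its stop (tip at z = 106.8 mm, 14 N) and lifted off. Afterwards the disc's rim in the wrist image sat at the latched height. The fingers had been off it for about 0.4 s when that image was taken.
- **Twisted free:** I pushed on the +y end of the grip from the -x side, with at most about 9 N. The head turned clockwise, and from the tip's path I reckon it reached about 0.75 rad. A scene comparison showed it back at its starting height and angle.
- **Reset button pressed:** I pressed it in about 5.5 mm (4.5 N) and released it. The last picture shows it raised again.
- **Final state:** The last scene comparison shows the stop head out and straight. The bystanders I could see had not moved, and the arm was hovering clear at z ≈ 215 mm. I never went near the start button.

No check failed. The joint values can't be read directly, so the latched and released states are inferred from images and forces. The head and screw measurements of the stop axis differed by about 2–4 mm, within what the pushes could tolerate.

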